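Pin the slicing guide's stop

ROBOT

A 6-joint arm with a two-finger parallel gripper is mounted at the origin on a cart in front of the work surface, level with it; the furniture and walls round the work are solid. World frame = base frame: x ahead of the robot, y to its left, z up, the work surface at z = 0. Lengths are in m, angles in rad, forces in N, time in s.
With the tool pointing down it reaches from about 0.35 to 0.85 m from the base axis. Payload 8.1 kg.
Tool frame: the origin (TCP) lies between the finger pads; the fingertips stand 11 mm ahead of it and the grasp point (between the pads) lies 8 mm behind it (tips_ahead is the z of the fingertips in the tool frame, in m); z points along the fingers, y is the line along which they close (so a half turn about z gives the same grasp; the last joint's range is limited). The gripper opens to 93 mm and grips with 3 to 60 N. Pads are 15 mm wide; open, the fingers measure 128 mm over their backs; the gripper's body (75 mm by 188 mm) begins 65 mm behind the grasp point.
Start: joints at [-1.25, 0.13, 1.488, -0, 1.523, -0.085], TCP at [0.237, -0.551, 0.23] pointing down, gripper open.
Joint ranges: [-2.96, 2.96], [-0.89, 2.26], [0.02, 2.5], [-1.34, 4.48], [0, 2.73], [-2.66, 2.66]. Speed limits (rad/s): [2.39, 2.39, 2.79, 3.14, 3.14, 3.14].

INTERFACE

Orientations are given as a rotation vector (axis times angle).
In Python, from plant import read_state, read_camera, close_job, tips_ahead gives the robot as it stands. The module is installed in compiled form; this text tells all that it offers.
- The arm moves only by the tool move_arm, never from a script. Its argument "plan" is a list of rows, each a list of 7 numbers: the turn, a rotation vector about the tool's x, y, z in units of 6 degrees (1.0 is 6 degrees), then the shift along the tool's x, y, z in units of 25 mm (1.0 is 25 mm), then the finger opening in mm, from 0 to 93. A call has exactly 10 rows; each row shifts and turns the commanded pose from where the row before left it, along the tool's axes as they then stand; what a row does not reach is not made up. A row lasts 1/10 s, in which the tool goes at most 50 mm and 8.59 degrees, less where a joint would pass 70% of its speed; a pose out of reach is approached as far as the arm can. A call is refused whole if a number of a shift passes 1 or a number of a turn 1, either way. A call with a gripper value outside its range is refused whole. The fingers move at their own pace and stop on an object; "force" is the grip in N (left out, the last holds). Time passes only in rows, so rows that do not move let the fingers close, or fill a call up. It gives the time, the measured TCP pose, the force, the opening and the grip force at its end, in the units of the state.
- read_state(): the state, without advancing time (a new reading comes with each control period).
- read_camera(name): name is "scene" or "top" or "wrist"; returns a dict with "frame" (400x640x3 uint8, red, green, blue), "z_map" (400x640 float32, m along the optical axis (not along the pixel's ray), 0 where there is no reading), "fx", "fy", "cx", "cy" (pixels), "distortion" ([k1, k2, p1, p2, k3] as OpenCV has them; the pictures are not rectified), "rvec" (rotation vector, rad) and "tvec" (3), from world to camera coordinates, as OpenCV has them. Camera axes: x right, y down, z forward; pixel columns grow to the right and rows downward; lengths in m; the calibration is good to about 2 mm. A picture is of the moment at which its call begins.
- close_job(): hands the job in; it is judged then, once.
The state is a dict: "t": time; "q": joint angles; "dq": joint speeds; "joint_torque": joint torques, N m; "tool_pos": TCP position; "orientation": TCP orientation; "force": force on the tool from outside, world axes, zero at the start; "wrist_torque": the same for the moment, N m; "opening": finger opening in m; "gripper_force": force on a finger pad.
Only numpy, scipy, OpenCV 4.12 (cv2) and the standard library are available. Lean on these libraries where they do the work, as an engineer would, in place of code of your own. Each camera call takes 0.05 s, during which the arm holds its last target. There are 200 camera calls.

TASK

Lock the slicing guide's sliding stop with its quick-release pin: lift the pin from its holder with its side button squeezed in, put it into the hole in the stop and use it to slide the stop towards the slotted uprights, feeling gently for the hidden hole in the catch plate below. When it drops in, push it fully home with the button still held in, then let go so that the button springs out and locks it. Press only lightly: never with 40 N or more on the guide or stop, and leave the other things where they are.

Things in the scene. Friction and masses are not known exactly. Their poses are not given: they have to be found in the camera images.
- pin: Ball-lock (quick-release) pin, 0.11 to 0.20 kg, standing upright in its holder. Origin: middle of the underside of its steel collar (27 mm across, 4 mm thick); z up along the pin. Above the collar a black handle block, 22 mm wide along x, z = +4 to +42 mm. The handle's fixed back is at y = +15 mm; the thumb button is in its opposite (-y) side.
- pin_grip (a point): Middle of the handle, 22 mm above the collar's underside, on the pin's axis; axes as the pin's. Squeezing the handle along y (one finger on the back, one on the button) from 35.5 mm to 30.5 mm thickness presses the button fully in; the handle is then centred on the pin's axis to 0.3 mm.
- button (a joint): Steel thumb button, 14.5 mm wide (x) and 29 mm tall, z = +7 to +36 mm on the pin: 0 = out (its face at y = -20.5 mm, balls out), 0.005 m = fully in (face at y = -15.5 mm, balls flush). A spring pushes it out with about 5 N, about 9 N when fully in; a grip of 20 to 30 N holds it in.
- pin_tip (a point): Lower end of the pin's shank, 32 mm below the collar's underside. The shank is 10 mm across; its last 5 mm are a tapered nose, 4.4 mm across at the tip. Two balls, 20 to 25 mm below the collar, stick out along +x and -x to 16 mm over all while the button is out (they then pass no 12 mm hole, in or out) and lie flush when it is in.
- holder: Fixed dark wooden block, 56 x 56 x 42 mm, in which the pin starts with its collar on the block's top: 19 mm wide blind hole in the middle, so the pin comes straight up out of it and can shift a few mm sideways. Origin: centre of its underside, z up.
- guide: Slicing guide, fixed: low wooden bed, 80 mm wide (x), y from -105 to +205 mm, with slotted uprights 104 mm tall at y = +168 to +202 mm. Origin on the worktop on the bed's centre line. Inside the bed, under the stop, lies a steel catch plate, its top face 28 mm above the worktop, 8 mm thick, hollow below.
- guide_mid (a point): Point on the guide's centre line, on the catch plate's top face, at y = +25 mm of the guide. The plate's only hole (12 mm round, on the centre line, unseen under the stop) lies within 10 mm of this point either way along the guide's y axis; its exact place differs each time and must be found by feel. Elsewhere the plate is plain.
- stop: Sliding stop: aluminium plate 80 mm wide (x), 126 mm long (y), 8 mm thick, top face 37 mm above the worktop, 1 mm above the catch plate, slides along y with 2 N of friction; wooden fence 50 mm tall, 74 to 84 mm to +y of its hole. Origin: centre of the mouth of its 12 mm through hole; axes as the guide's, y towards the uprights. With the pin's tip on the catch plate the collar is 23 mm above this point.
- tin_low: Bystander: low tin, 86 mm across, 40 mm tall; origin at the middle of its underside.
- salt: Bystander: salt shaker, 44 mm across, 90 mm tall; origin at the middle of its underside.
- spice: Bystander: spice jar, 46 mm across, 106 mm tall; origin at the middle of its underside.
- tin_tall: Bystander: tin, 57 mm across, 72 mm tall; origin at the middle of its underside.
- soap: Bystander: bar of soap, 58 x 84 x 26 mm; origin at the middle of its underside.
There are look-alikes about, which are no part of the job. There is more than one size of the holder; the job needs the larger.

How it is judged:
By the outcome, as a careful person would: the job done as asked, in the order asked, and still so for the second after the job is handed in, with the robot touching nothing.
It also fails if it takes over 64 s, if anything falls off the work surface, if the arm or the gripper's body presses on something with over 40 N, if the wrist force passes 120 N, or if a joint passes its speed limit or range.

## Working session

There is one attempt and no reset: what is moved stays moved. The work goes in short steps, Python scripts to look and compute and a tool call to move; the robot and the scene stay as the last step left them, time stands still between calls to the robot, and variables do not carry over. Pictures are saved under pics/ and viewed, at most 10 in all, crops included, and the job is handed in when it is done.

Besides the shell and the picture viewer there is one more tool, called as name(argument=value, ...), one argument or row to a line, values as JSON. move_arm: Moves the arm, as the interface text tells. Its arguments: {"type":"object","properties":{"plan":{"type":"array","items":{"type":"array","items":{"type":"number"}}},"force":{"type":"number"}},"required":["plan"]}

```bash
mkdir -p pics
cat > h.py <<'E'
import numpy as np, cv2
from plant import *
from scipy.spatial.transform import Rotation as R
def pts(c):
    """world xyz per pixel from depth"""
    h,w=c["z_map"].shape
    K=np.array([[c["fx"],0,c["cx"]],[0,c["fy"],c["cy"]],[0,0,1.]])
    u,v=np.meshgrid(np.arange(w),np.arange(h))
    n=cv2.undistortPoints(np.stack([u,v],-1).reshape(-1,1,2).astype(np.float64),K,np.array(c["distortion"],float)).reshape(h,w,2)
    p=np.dstack([n,np.ones((h,w))])*c["z_map"][...,None]
    Rm=cv2.Rodrigues(np.array(c["rvec"],float))[0]
    P=(p-np.array(c["tvec"]).ravel())@Rm
    P[c["z_map"]<=0]=np.nan
    return P
def save(c,n): cv2.imwrite("pics/"+n,c["frame"][...,::-1])
E
python3 - <<'E'
from h import *
import pickle
for n in ["top","scene"]:
    c=read_camera(n); save(c,n+".png"); pickle.dump(c,open(n+".pkl","wb"))
    print(n,c["fx"],c["distortion"],-cv2.Rodrigues(np.array(c["rvec"]))[0].T@np.array(c["tvec"]).ravel())
s=read_state(); print(s, tips_ahead)
E
```

```text
top 463.07854506136067 [-0.1071495  0.         0.         0.         0.       ] [0.2789475  0.01861216 1.48485667]
scene 439.2685962002348 [-0.06493351  0.          0.          0.          0.        ] [-0.60210858 -0.56898922  0.8743424 ]
{'t': 0.1, 'q': array([-1.25042817e+00,  1.31079230e-01,  1.48917989e+00,  2.19684745e-05,
        1.52299646e+00, -8.54009378e-02]), 'dq': array([ 0.00012636, -0.00187743, -0.00324025, -0.00018597, -0.00177927,
        0.0008397 ]), 'joint_torque': array([ 1.84993034e-03, -5.61338174e+01, -4.93097162e+01,  7.70685403e-02,
        2.89735536e-02, -7.73897955e-05]), 'tool_pos': array([ 0.23670536, -0.55079334,  0.22869094]), 'orientation': array([-3.07553702e+00, -6.32682017e-01,  2.71801854e-04]), 'force': array([ 0.36383319, -0.23577262,  0.28328136]), 'wrist_torque': array([-0.017308  , -0.01933968,  0.00031981]), 'gripper_force': 0.0, 'opening': 0.09275630861471733} 0.011
```

View pics/top.png

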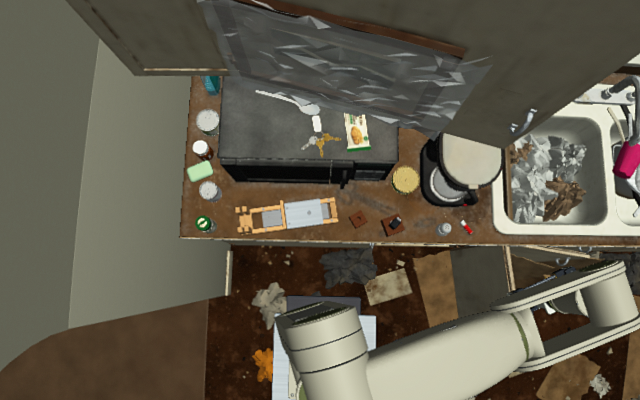

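View pics/scene.png

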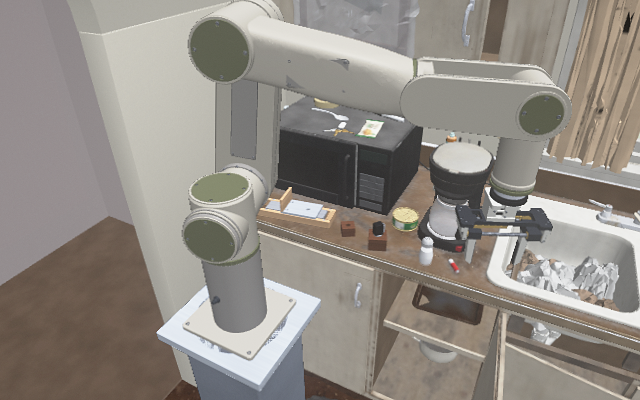

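The top view shows the guide at about (288,214), with its uprights on the left near (242,218). There are two dark blocks: a small empty one at (358,218) and a larger one at (392,224) with the black pin handle in it. I'll confirm the larger in an enlarged crop.

Run:
```python
from h import *
import pickle
c=pickle.load(open("top.pkl","rb")); P=pts(c)
for n,(u,v) in dict(small=(358,219),pin=(394,222),hold=(385,230),stop=(300,210),fence=(282,215),upr=(242,220),mw=(300,150),mwedge=(300,178),counter=(420,225),tin=(405,180),salt=(444,229),blender=(445,190)).items(): print(n,P[v,u].round(4))
f=c["frame"][180:260,215:475]
a=cv2.resize(f,None,fx=3,fy=3,interpolation=cv2.INTER_CUBIC)
s=pickle.load(open("scene.pkl","rb"))["frame"][170:270,250:480]
b=cv2.resize(s,(780,339),interpolation=cv2.INTER_CUBIC)
cv2.imwrite("pics/crop.png",np.vstack([a,b])[...,::-1])
```

```text
small [ 0.4545 -0.099   0.0032]
pin [ 0.4379 -0.2022  0.0866]
hold [ 0.4183 -0.1825  0.0307]
stop [0.4748 0.087  0.0372]
fence [0.4514 0.139  0.0872]
upr [0.44   0.2713 0.0246]
mw [0.6103 0.0817 0.2582]
mwedge [0.571  0.0885 0.0699]
counter [ 0.4395 -0.2999  0.003 ]
tin [ 0.5783 -0.2448  0.0422]
salt [ 0.4197 -0.3559  0.0861]
blender [ 0.5351 -0.3531  0.1163]
```

View pics/crop.png

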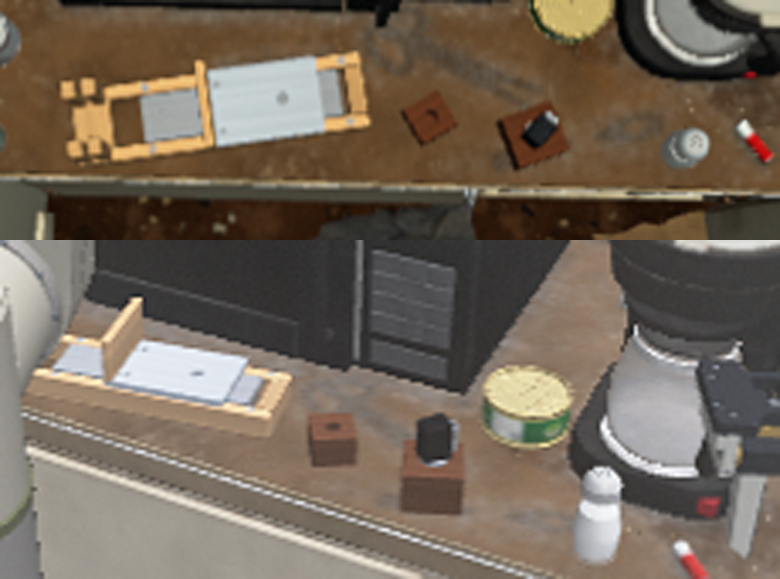

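The two candidates are the small empty block at crop (430,117) and the larger block with the black handle at crop (533,130). The larger one holds the pin, so it is the one meant. Next I'll get the poses and clearances.

```bash
cat >> h.py <<'E'
def rect(P,m):
    q=P[m][:,:2]; q=q[np.isfinite(q).all(1)].astype(np.float32)
    return cv2.minAreaRect(q)
def goto(pos,yaw=None):
    """tool-axis shift (units of 25mm) and turn (units of 6deg) from measured pose"""
    s=read_state(); Rt=R.from_rotvec(s["orientation"])
    print("pos",s["tool_pos"].round(4),"shift units",(Rt.inv().apply(np.array(pos)-s["tool_pos"])/.025).round(3))
    print("tool axes x,y,z\n",Rt.as_matrix().T.round(4)); 
    if yaw is not None: # world angle (deg) of tool y axis, tool pointing down
        y=np.array([np.cos(np.radians(yaw)),np.sin(np.radians(yaw)),0]); z=np.array([0,0,-1.]); x=np.cross(y,z)
        d=(Rt.inv()*R.from_matrix(np.c_[x,y,z])).as_rotvec()
        print("turn units",(np.degrees(d)/6).round(3))
E
python3 - <<'E'
from h import *
import pickle
for n in ["top","scene"]:
    c=pickle.load(open(n+".pkl","rb")); P=pts(c); X,Y,Z=P[...,0],P[...,1],P[...,2]
    hsv=cv2.cvtColor(c["frame"],cv2.COLOR_RGB2HSV)
    m=(abs(Z-.037)<.004)&(X>.38)&(X<.54)&(Y>-.02)&(Y<.25)&(hsv[...,1]<60)
    print(n,"stop",rect(P,m),m.sum())
    m=(Z>.078)&(Z<.095)&(X>.38)&(X<.52)&(Y>.1)&(Y<.16); print("fence",rect(P,m),m.sum())
    m=(Z>.095)&(Z<.12)&(X>.38)&(X<.52)&(Y>.2)&(Y<.32); print("upr",m.sum() and rect(P,m))
    m=(Z>.075)&(Z<.095)&(X>.38)&(X<.5)&(Y>-.25)&(Y<-.15); print("pin",rect(P,m),m.sum(),np.median(Z[m]))
    m=(Z>.035)&(Z<.05)&(X>.38)&(X<.5)&(Y>-.25)&(Y<-.15); print("holder",rect(P,m),m.sum())
    for lo,hi in((.1,.2),(.2,.3),(.3,.5)):
        for nm,a,b in(("blend",-.6,-.22),("micro",-.2,.3)):
            m=(Z>lo)&(Z<hi)&(X>.48)&(Y>a)&(Y<b)&(X<.9)
            if m.sum()>20: print(nm,lo,"xmin",np.nanpercentile(X[m],1).round(3),"y",np.nanpercentile(Y[m],[1,99]).round(3))
goto([.438,-.2,.23],0)
E
```

```text
top stop ((0.4620858430862427, 0.10056214034557343), (0.0807630866765976, 0.2152368277311325), 9.788991928100586) 748
fence ((0.4546787440776825, 0.13782253861427307), (0.08762001991271973, 0.010030263103544712), 9.347789764404297) 96
upr ((0.4352022707462311, 0.25869157910346985), (0.07790744304656982, 0.030927101150155067), 9.173200607299805)
pin ((0.43868955969810486, -0.2073984146118164), (0.022129284217953682, 0.03422752767801285), 51.59470748901367) 77 0.08429515292014993
holder ((0.4368688464164734, -0.20621678233146667), (0.05619451776146889, 0.05791329964995384), 22.392976760864258) 227
blend 0.1 xmin 0.497 y [-0.442 -0.312]
micro 0.1 xmin 0.537 y [-0.175  0.294]
blend 0.2 xmin 0.516 y [-0.474 -0.298]
micro 0.2 xmin 0.564 y [-0.178  0.296]
blend 0.3 xmin 0.569 y [-0.394 -0.25 ]
micro 0.3 xmin 0.735 y [0.245 0.299]
scene stop ((0.4614979028701782, 0.09226332604885101), (0.087382473051548, 0.215666726231575), 8.967494010925293) 406
fence ((0.4506543278694153, 0.13329394161701202), (0.0882335677742958, 0.013093208894133568), 8.148833274841309) 73
upr 0
pin ((0.435070663690567, -0.2113969326019287), (0.025141535326838493, 0.03644666075706482), 52.63254165649414) 72 0.08434600510974409
holder ((0.43239519000053406, -0.20830971002578735), (0.06037507578730583, 0.05349964648485184), 20.585111618041992) 169
blend 0.1 xmin 0.516 y [-0.461 -0.33 ]
micro 0.1 xmin 0.536 y [-0.185  0.228]
blend 0.2 xmin 0.514 y [-0.477 -0.302]
micro 0.2 xmin 0.561 y [-0.184  0.285]
pos [ 0.2367 -0.5508  0.2287] shift units [12.937 -9.714 -0.034]
tool axes x,y,z
 [[ 9.188e-01  3.947e-01  2.000e-04]
 [ 3.947e-01 -9.188e-01 -1.700e-03]
 [-5.000e-04  1.600e-03 -1.000e+00]]
turn units [-1.3000e-02 -1.1000e-02 -1.1125e+01]
```

move_arm(
  plan=[
    [0, 0, 0, 0.675, -0.933, 0, 93],
    [0, 0, 0, 0.675, -0.933, 0, 93],
    [0, 0, 0, 0.675, -0.933, 0, 93],
    [0, 0, 0, 0.675, -0.933, 0, 93],
    [0, 0, 0, 0.675, -0.933, 0, 93],
    [0, 0, 0, 0.675, -0.933, 0, 93],
    [0, 0, 0, 0.675, -0.933, 0, 93],
    [0, 0, 0, 0.675, -0.933, 0, 93],
    [0, 0, 0, 0.675, -0.933, 0, 93],
    [0, 0, 0, 0.675, -0.933, 0, 93],
  ],
)

```text
t: 1.1
tool_pos: [0.2998, -0.269, 0.2292]
orientation: [-3.077, -0.633, 0.0]
force: [0.0, 0.5, 0.4]
opening: 0.0928
gripper_force: 0.0
```

move_arm(
  plan=[
    [0, 0, -0.96, 0, 0, 0, 93],
    [0, 0, -0.96, 0, 0, 0, 93],
    [0, 0, -0.96, 0, 0, 0, 93],
    [0, 0, -0.96, 0, 0, 0, 93],
    [0, 0, -0.96, 0, 0, 0, 93],
    [0, 0, 0, 0.9, 0.4, 0, 93],
    [0, 0, 0, 0.9, 0.4, 0, 93],
    [0, 0, 0, 0.9, 0.4, 0, 93],
    [0, 0, 0, 0.9, 0.4, 0, 93],
    [0, 0, 0, 0, 0, 0, 93],
  ],
)

```text
t: 2.1
tool_pos: [0.3881, -0.2225, 0.2291]
orientation: [-2.82, -1.381, -0.001]
force: [-1.1, -0.6, -1.1]
opening: 0.093
gripper_force: 0.0
```

Run:
```python
from h import *
import pickle
c=read_camera("wrist"); save(c,"w1.png"); pickle.dump(c,open("w1.pkl","wb"))
P=pts(c); X,Y,Z=P[...,0],P[...,1],P[...,2]
m=(Z>.07)&(Z<.1)&(X>.38)&(X<.5)&(Y>-.25)&(Y<-.15); print("pin",rect(P,m),m.sum(),np.median(Z[m]))
m=(Z>.036)&(Z<.05)&(X>.38)&(X<.5)&(Y>-.25)&(Y<-.15); print("holder",rect(P,m),m.sum())
goto([.437,-.207,.2],-38); print(read_state()["force"],read_state()["t"])
```

```text
pin ((0.43698033690452576, -0.20889386534690857), (0.02199750579893589, 0.03546736389398575), 49.64775466918945) 661 0.08260280869367408
holder ((0.4348629415035248, -0.2071794718503952), (0.05611227825284004, 0.05608302354812622), 21.601713180541992) 1578
pos [ 0.3871 -0.2232  0.2291] shift units [1.736 1.181 1.164]
tool axes x,y,z
 [[ 6.132e-01  7.900e-01 -0.000e+00]
 [ 7.900e-01 -6.132e-01 -1.200e-03]
 [-1.000e-03  7.000e-04 -1.000e+00]]
turn units [-0.011  0.     0.03 ]
[-1.32644159 -0.33893619 -0.3497814 ] 2.15
```

View pics/w1.png

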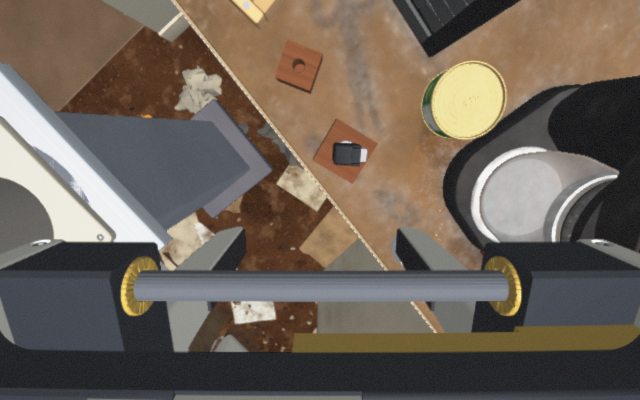

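The wrist view shows the handle at (348,153), with the steel button at (362,155) on the tool +y side. The handle measures 22 x 35.5 mm and the block 56 x 56 mm, as described. The pin's axis is at (0.435, -0.207).

move_arm(
  plan=[
    [0, 0, 0.43, 0, 0, 0, 66],
    [0, 0, 0, 0.86, 0.52, 0, 66],
    [0, 0, 0, 0.86, 0.52, 0, 66],
    [0, 0, 0, 0, 0, 0.9, 66],
    [0, 0, 0, 0, 0, 0.9, 66],
    [0, 0, 0, 0, 0, 0.9, 66],
    [0, 0, 0, 0, 0, 0.9, 66],
    [0, 0, 0, 0, 0, 0.9, 66],
    [0, 0, 0, 0, 0, 0.7, 66],
    [0, 0, 0, 0, 0, 0, 66],
  ],
)

```text
t: 3.15
tool_pos: [0.4317, -0.2076, 0.0967]
orientation: [-2.85, -1.312, 0.005]
force: [-1.1, 0.0, -0.6]
opening: 0.0662
gripper_force: 0.0
```

Run:
```python
from h import *
goto([.4349,-.2071,.058],-40.4); print(read_state()["force"])
```

```text
pos [ 0.4317 -0.2076  0.0967] shift units [0.101 0.094 1.548]
tool axes x,y,z
 [[ 0.6504  0.7596 -0.0012]
 [ 0.7596 -0.6504 -0.0055]
 [-0.005   0.0027 -1.    ]]
turn units [-0.053  0.011 -0.029]
[-1.06788851  0.00924097 -0.6166878 ]
```

move_arm(
  plan=[
    [-0.05, 0.01, -0.03, 0.1, 0.09, 0, 66],
    [0, 0, 0, 0, 0, 0.52, 66],
    [0, 0, 0, 0, 0, 0.52, 66],
    [0, 0, 0, 0, 0, 0.51, 66],
    [0, 0, 0, 0, 0, 0, 66],
    [0, 0, 0, 0, 0, 0, 45],
    [0, 0, 0, 0, 0, 0, 36],
    [0, 0, 0, 0, 0, 0, 25],
    [0, 0, 0, 0, 0, 0, 25],
    [0, 0, 0, 0, 0, 0, 25],
  ],
  force=27,
)

```text
t: 4.15
tool_pos: [0.438, -0.2078, 0.0613]
orientation: [2.847, 1.317, 0.005]
force: [-3.3, 3.3, 5.4]
opening: 0.0305
gripper_force: 12.7
```

Run:
```python
from h import *
goto([.4349,-.2071,.058],-40.4); s=read_state(); print(s["force"],s["opening"],s["gripper_force"])
```

```text
pos [ 0.438  -0.2078  0.0613] shift units [-0.059 -0.115  0.133]
tool axes x,y,z
 [[ 0.6474  0.7621  0.0011]
 [ 0.7621 -0.6474  0.0053]
 [ 0.0048 -0.0026 -1.    ]]
turn units [ 0.051 -0.011  0.009]
[-3.31137127  3.30981081  5.43715302] 0.03054268911900359 12.703603506088257
```

move_arm(
  plan=[
    [0, 0, 0, 0, 0, 0, 25],
    [0, 0, 0, 0, 0, 0, 25],
    [0, 0, 0, 0, 0, -0.2, 25],
    [0, 0, 0, 0, 0, -0.4, 25],
    [0, 0, 0, 0, 0, -0.5, 25],
    [0, 0, 0, 0, 0, -0.6, 25],
    [0, 0, 0, 0, 0, -0.6, 25],
    [0, 0, 0, 0, 0, -0.6, 25],
    [0, 0, 0, 0, 0, -0.3, 25],
    [0, 0, 0, 0, 0, 0, 25],
  ],
  force=27,
)

```text
t: 5.15
tool_pos: [0.4386, -0.2083, 0.1428]
orientation: [2.845, 1.316, 0.008]
force: [-0.2, -0.6, -2.4]
opening: 0.0305
gripper_force: 27.0
```

Run:
```python
from h import *
import pickle
c=pickle.load(open("top.pkl","rb")); P=pts(c)
# stop hole: dark blob on the stop plate in the start top view
X,Y,Z=[P[...,i] for i in range(3)]
g=c["frame"].astype(int).mean(2); 
roi=np.zeros(g.shape,bool); roi[203:222,300:318]=1
print(g[203:222,300:318].astype(int))
goto([.43,-.207,.14],-81); s=read_state(); print(s["force"],s["opening"],s["gripper_force"])
c=read_camera("wrist"); save(c,"w2.png"); pickle.dump(c,open("w2.pkl","wb"))
```

```text
[[206 206 206 206 207 206 207 206 205 206 205 206 206 204 204 204 203 202]
 [207 206 207 206 206 205 205 204 204 204 203 202 202 202 200 200 200 199]
 [204 204 203 203 202 202 203 201 201 201 200 200 198 199 199 199 199 198]
 [201 201 200 200 200 200 200 201 201 201 201 201 201 201 201 202 202 202]
 [202 201 203 202 203 202 203 204 203 205 204 203 203 203 202 201 201 201]
 [206 206 207 207 206 205 205 205 204 204 203 204 201 201 201 200 200 200]
 [207 206 207 205 204 203 204 203 202 202 204 204 203 203 202 202 202 203]
 [203 202 202 203 203 205 205 203 188 179 198 205 205 204 204 204 204 202]
 [204 204 205 205 205 206 206 191 168 157 175 200 204 203 203 202 203 203]
 [207 206 206 207 206 205 204 170 154 154 157 194 204 203 202 202 202 201]
 [206 206 205 205 204 205 203 173 157 156 163 194 202 203 202 201 200 199]
 [205 205 204 203 203 203 203 192 175 171 184 199 202 200 199 200 198 198]
 [203 203 203 202 202 202 202 201 194 192 199 201 199 200 197 199 199 198]
 [201 202 201 201 202 201 201 201 200 200 200 199 198 198 198 197 198 199]
 [201 200 200 201 200 200 200 200 199 201 200 200 201 201 202 201 202 202]
 [201 201 200 201 202 202 202 203 203 203 203 204 203 205 205 205 204 203]
 [204 205 204 205 205 206 205 206 206 206 205 204 204 204 203 203 202 201]
 [208 207 207 207 206 205 204 204 204 203 203 202 201 200 200 199 198 199]
 [205 205 205 204 204 203 202 201 200 200 201 200 199 199 199 198 199 198]]
pos [ 0.4386 -0.2083  0.1428] shift units [-0.184 -0.295  0.111]
tool axes x,y,z
 [[ 0.6475  0.7621  0.0015]
 [ 0.762  -0.6475  0.0085]
 [ 0.0075 -0.0043 -1.    ]]
turn units [ 0.072 -0.043  6.774]
[-0.22808968 -0.59697679 -2.42191089] 0.0304678815785253 26.996879875659943
```

View pics/w2.png

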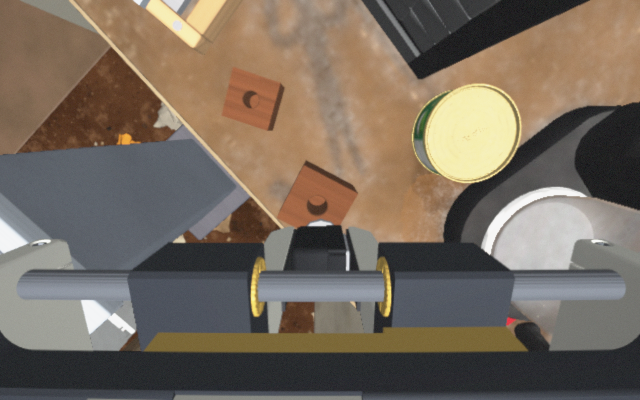

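The view shows the pin gripped at (320,245), clear of the empty holder at (318,200). I'll turn it towards the guide's axis and carry it across.

move_arm(
  plan=[
    [0.07, -0.04, 0.97, 0, 0, 0, 25],
    [0, 0, 0.97, 0, 0, 0, 25],
    [0, 0, 0.97, 0, 0, 0, 25],
    [0, 0, 0.97, 0, 0, 0, 25],
    [0, 0, 0.97, 0, 0, 0, 25],
    [0, 0, 0.97, 0, 0, 0, 25],
    [0, 0, 0.97, 0, 0, 0, 25],
    [0, 0, 0, 0, -0.6, 0, 25],
    [0, 0, 0, 0, -1, 0, 25],
    [0, 0, 0, 0, -1, 0, 25],
  ],
)

```text
t: 6.2
tool_pos: [0.4266, -0.1419, 0.14]
orientation: [-3.131, -0.247, 0.008]
force: [-0.1, -0.3, -2.3]
opening: 0.0303
gripper_force: 27.0
```

move_arm(
  plan=[
    [0, 0, 0, -0.05, -1, 0, 25],
    [0, 0, 0, -0.05, -1, 0, 25],
    [0, 0, 0, -0.05, -1, 0, 25],
    [0, 0, 0, -0.05, -1, 0, 25],
    [0, 0, 0, -0.05, -1, 0, 25],
    [0, 0, 0, -0.05, -1, 0, 25],
    [0, 0, 0, -0.05, -1, 0, 25],
    [0, 0, 0, -0.05, -1, 0, 25],
    [0, 0, 0, 0, -0.3, 0, 25],
    [0, 0, 0, 0, 0, 0, 25],
  ],
)

```text
t: 7.2
tool_pos: [0.3848, 0.061, 0.1404]
orientation: [3.131, 0.251, -0.007]
force: [-0.4, -0.5, -2.3]
opening: 0.0302
gripper_force: 27.0
```

Run:
```python
from h import *
import pickle
goto([.466,.058,.14],-81); s=read_state(); print(s["t"],s["force"],s["opening"],s["gripper_force"])
c=read_camera("wrist"); save(c,"w3.png"); pickle.dump(c,open("w3.pkl","wb"))
```

```text
pos [0.3848 0.061  0.1404] shift units [3.188e+00 6.360e-01 3.000e-03]
tool axes x,y,z
 [[ 9.873e-01  1.590e-01 -4.300e-03]
 [ 1.590e-01 -9.873e-01 -1.000e-04]
 [-4.200e-03 -6.000e-04 -1.000e+00]]
turn units [-0.     0.041  0.025]
7.2 [-0.41137905 -0.53513183 -2.34509533] 0.030239642330901994 26.997090876102448
```

View pics/w3.png

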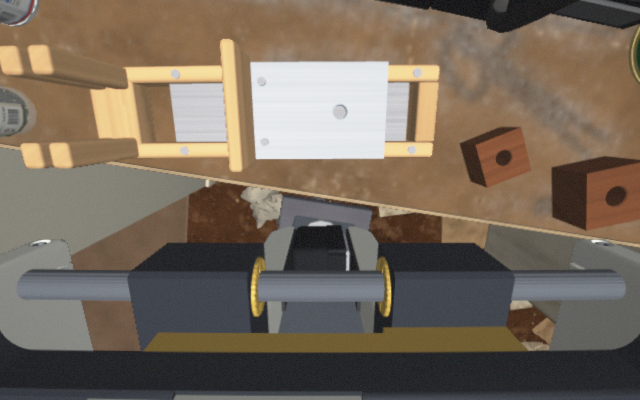

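The stop is seen square-on in the wrist view, with its hole at about (340,112) and the held handle at about (320,240).

```bash
cat >> h.py <<'E'
def ray(c,u,v,z):
    K=np.array([[c["fx"],0,c["cx"]],[0,c["fy"],c["cy"]],[0,0,1.]])
    n=cv2.undistortPoints(np.array([[[u,v]]],float),K,np.array(c["distortion"],float)).ravel()
    Rm=cv2.Rodrigues(np.array(c["rvec"],float))[0]; o=-Rm.T@np.array(c["tvec"]).ravel(); d=Rm.T@np.r_[n,1]
    return o+d*(z-o[2])/d[2]
def hole(c,u0,v0,r=14):
    g=c["frame"].astype(float).mean(2)[v0-r:v0+r,u0-r:u0+r]
    m=(g<(g.max()+g.min())/2).astype(np.uint8)
    n,l,st,ce=cv2.connectedComponentsWithStats(m); i=1+np.argmax(st[1:,4]); 
    return ce[i]+[u0-r,v0-r],st[i]
E
python3 - <<'E'
from h import *
import pickle
c=pickle.load(open("w3.pkl","rb")); P=pts(c); X,Y,Z=[P[...,i] for i in range(3)]
(u,v),st=hole(c,340,112); print(u,v,st, "hole",ray(c,u,v,.037).round(4))
hsv=cv2.cvtColor(c["frame"],cv2.COLOR_RGB2HSV)
m=np.zeros(Z.shape,bool); m[40:180,245:395]=1
m&=(abs(Z-.037)<.005)&(hsv[...,1]<40)&(hsv[...,2]>150); print("stop",rect(P,m),np.median(Z[m]))
m=np.zeros(Z.shape,bool); m[200:300,285:355]=1
m&=(Z>.13); 
for a in range(130,200,5):
    k=m&(Z>a/1e3)&(Z<a/1e3+.005)
    if k.sum()>30: print(a,k.sum(),rect(P,k))
ct=pickle.load(open("top.pkl","rb")); (u,v),st=hole(ct,309,212,8); print("top",u,v,ray(ct,u,v,.037))
print(-cv2.Rodrigues(np.array(c["rvec"]))[0].T@np.array(c["tvec"]).ravel())
E
```

```text
343.38709677419354 108.93548387096774 [10  7 11 13 31] hole [0.4696 0.0556 0.037 ]
stop ((0.4643430709838867, 0.07601185142993927), (0.08062631636857986, 0.11557339131832123), 9.391908645629883) 0.03599746313190209
130 203 ((0.3911714255809784, 0.06313607841730118), (0.005704221315681934, 0.04161081835627556), 8.98663330078125)
135 208 ((0.3910657465457916, 0.06316785514354706), (0.005936707369983196, 0.040424514561891556), 9.090594291687012)
140 227 ((0.3911093473434448, 0.06318242847919464), (0.0060988180339336395, 0.03898473083972931), 8.965960502624512)
145 228 ((0.39131370186805725, 0.06332015246152878), (0.005615910980850458, 0.0379292294383049), 8.654212951660156)
150 278 ((0.3901359438896179, 0.06356184184551239), (0.03631965070962906, 0.015317079611122608), 86.8435287475586)
155 376 ((0.38718947768211365, 0.06275579333305359), (0.014945833012461662, 0.03568704426288605), 6.197746276855469)
160 1298 ((0.38768336176872253, 0.06254249811172485), (0.013210084289312363, 0.034523602575063705), 8.9033842086792)
165 67 ((0.38904720544815063, 0.06280995905399323), (0.009064405225217342, 0.033577993512153625), 7.127056121826172)
170 44 ((0.390069842338562, 0.06296409666538239), (0.00618772441521287, 0.03236928582191467), 7.5004353523254395)
top 308.64285714285717 212.21428571428572 [0.46841612 0.05955198 0.037     ]
[0.45185755 0.07223745 0.29418927]
```

Run:
```python
from h import *
import pickle
c=pickle.load(open("w3.pkl","rb")); P=pts(c); X,Y,Z=[P[...,i] for i in range(3)]
g=c["frame"].astype(int).mean(2); print(g[102:123,328:352].astype(int))
h=(g<172); sub=np.zeros_like(h); sub[100:124,328:352]=1
vs,us=np.nonzero(h&sub); print(us.mean(),vs.mean(),len(us),ray(c,us.mean(),vs.mean(),.037))
Rt=R.from_rotvec(read_state()["orientation"]); tp=read_state()["tool_pos"]
T=Rt.inv().apply((P-tp).reshape(-1,3)).reshape(P.shape)*1e3
m=np.zeros(Z.shape,bool); m[200:272,270:370]=1
m&=(T[...,2]<-10)&(T[...,2]>-28)&(abs(T[...,0])<25)
for v in range(224,270,4): 
    k=m[v]; 
    if k.sum()>2: print(v,np.nonzero(k)[0][[0,-1]],T[v][k][[0,len(T[v][k])//2,-1]].round(1).tolist(), g[v,285:356:5].astype(int))
```

```text
[[234 233 233 233 233 233 233 234 233 233 233 232 232 233 234 233 233 233
  232 233 233 233 232 232]
 [236 235 235 235 234 234 235 234 233 233 228 224 226 227 230 233 234 235
  234 235 234 235 234 234]
 [236 237 236 236 235 236 235 232 226 213 207 202 201 196 202 218 232 234
  236 235 236 236 235 235]
 [236 236 235 236 235 235 229 220 191 185 168 162 152 157 158 184 210 230
  235 236 235 235 235 236]
 [236 236 235 236 233 231 223 211 200 199 198 196 198 196 164 146 179 207
  230 233 235 234 234 235]
 [233 234 234 234 232 222 215 206 204 205 206 205 204 203 199 176 145 178
  212 230 233 234 233 233]
 [234 234 234 234 228 221 210 204 205 205 205 204 203 206 205 199 162 154
  189 228 234 233 233 234]
 [235 235 235 234 228 215 204 204 202 203 200 202 202 203 201 202 195 162
  180 216 231 234 235 235]
 [234 235 234 233 226 209 201 201 200 200 201 199 199 200 199 199 193 163
  155 203 230 234 233 233]
 [232 233 232 231 224 206 203 202 201 200 203 202 202 201 201 202 198 180
  155 196 228 232 231 232]
 [232 232 232 230 225 208 201 202 202 199 202 201 197 203 200 200 200 192
  164 198 227 23
[... 1454 characters left out ...]
0  30  35  36  35  34  34  32  36  35  28  44  32 125]
252 [270 369] [[8.5, -25.9, -24.7], [7.2, -1.6, -21.5], [9.1, 22.1, -25.7]] [129  40  46  44  43  44  47  48  42  47  46  51  69  54 110]
256 [286 355] [[7.0, -18.0, -25.8], [5.3, -1.1, -22.1], [7.6, 15.3, -27.0]] [126  38  46  45  46  49  46  50  49  48  47  46  56  54  65]
260 [289 352] [[5.3, -16.5, -26.7], [3.3, -1.6, -22.4], [5.7, 13.8, -27.3]] [91 33 45 49 45 49 48 50 48 46 47 48 68 54 43]
264 [289 352] [[3.3, -16.5, -27.0], [0.6, -1.0, -21.4], [3.5, 13.9, -27.2]] [47 35 46 51 47 50 46 49 48 42 45 51 70 45 38]
268 [290 351] [[0.1, -16.3, -24.9], [-1.6, -1.0, -21.5], [0.1, 13.8, -24.6]] [40 32 40 48 45 46 50 50 45 46 43 45 73 46 28]
```

Run:
```python
from h import *
import pickle
for n in("top","scene"):
    P=pts(pickle.load(open(n+".pkl","rb"))); X,Y,Z=[P[...,i] for i in range(3)]
    for a in np.arange(-.06,.16,.04):
        for z0 in(.1,.17,.24):
            m=(Y>a)&(Y<a+.04)&(Z>z0)&(Z<z0+.05)&(X>.5)&(X<.8)
            if m.sum(): print(n,a.round(2),z0,X[m].min().round(3),m.sum())
```

```text
top -0.06 0.1 0.536 45
top -0.06 0.17 0.536 74
top -0.06 0.24 0.565 814
top -0.02 0.1 0.566 41
top -0.02 0.17 0.566 38
top -0.02 0.24 0.565 847
top 0.02 0.1 0.57 52
top 0.02 0.17 0.567 42
top 0.02 0.24 0.565 908
top 0.06 0.1 0.57 46
top 0.06 0.17 0.57 40
top 0.06 0.24 0.565 916
top 0.1 0.1 0.569 42
top 0.1 0.17 0.569 29
top 0.1 0.24 0.566 1015
top 0.14 0.1 0.57 49
top 0.14 0.17 0.569 39
top 0.14 0.24 0.565 1049
scene -0.06 0.1 0.53 137
scene -0.06 0.17 0.532 164
scene -0.06 0.24 0.56 365
scene -0.02 0.1 0.561 129
scene -0.02 0.17 0.561 134
scene -0.02 0.24 0.56 402
scene 0.02 0.1 0.564 129
scene 0.02 0.17 0.561 137
scene 0.02 0.24 0.557 386
scene 0.06 0.1 0.563 124
scene 0.06 0.17 0.562 130
scene 0.06 0.24 0.558 377
scene 0.1 0.1 0.563 121
scene 0.1 0.17 0.563 129
scene 0.1 0.24 0.561 356
scene 0.14 0.1 0.563 118
scene 0.14 0.17 0.562 127
scene 0.14 0.24 0.559 368
```

I'll turn half round so that the camera side of the gripper faces away from the microwave front (x about 0.563). The grasp stays the same.

move_arm(
  plan=[
    [0, 0.04, -1, 0, 0, 0, 25],
    [0, 0, -1, 0, 0, 0, 25],
    [0, 0, -1, 0, 0, 0, 25],
    [0, 0, -1, 0, 0, 0, 25],
    [0, 0, -1, 0, 0, 0, 25],
    [0, 0, -1, 0, 0, 0, 25],
    [0, 0, -1, 0, 0, 0, 25],
    [0, 0, -1, 0, 0, 0, 25],
    [0, 0, -1, 0, 0, 0, 25],
    [0, 0, -1, 0, 0, 0, 25],
  ],
)

```text
t: 8.25
tool_pos: [0.3856, 0.0589, 0.1407]
orientation: [2.587, 1.782, 0.0]
force: [-0.3, 1.1, -2.8]
opening: 0.0302
gripper_force: 27.0
```

move_arm(
  plan=[
    [0, 0, -1, 0, 0, 0, 25],
    [0, 0, -1, 0, 0, 0, 25],
    [0, 0, -1, 0, 0, 0, 25],
    [0, 0, -1, 0, 0, 0, 25],
    [0, 0, -1, 0, 0, 0, 25],
    [0, 0, -1, 0, 0, 0, 25],
    [0, 0, -1, 0, 0, 0, 25],
    [0, 0, -1, 0, 0, 0, 25],
    [0, 0, -1, 0, 0, 0, 25],
    [0, 0, -1, 0, 0, 0, 25],
  ],
)

```text
t: 9.25
tool_pos: [0.3856, 0.0589, 0.1407]
orientation: [1.349, 2.837, -0.0]
force: [0.2, -0.4, -2.8]
opening: 0.0304
gripper_force: 27.0
```

move_arm(
  plan=[
    [0, 0, -1, 0, 0, 0, 25],
    [0, 0, -1, 0, 0, 0, 25],
    [0, 0, -1, 0, 0, 0, 25],
    [0, 0, -1, 0, 0, 0, 25],
    [0, 0, -1, 0, 0, 0, 25],
    [0, 0, -1, 0, 0, 0, 25],
    [0, 0, -1, 0, 0, 0, 25],
    [0, 0, -1, 0, 0, 0, 25],
    [0, 0, -1, 0, 0, 0, 25],
    [0, 0, -1, 0, 0, 0, 25],
  ],
)

```text
t: 10.25
tool_pos: [0.3856, 0.0589, 0.1407]
orientation: [-0.25, 3.131, -0.0]
force: [-0.5, 0.4, -3.2]
opening: 0.0306
gripper_force: 27.0
```

Run:
```python
from h import *
# tool target: hole (.4677,.0572) minus pin offset (-1.9 mm along tool x, tool x = (-.987,-.16))
goto([.4677-.0019,.0572-.0003,.098],99.3)
```

```text
pos [0.3856 0.0589 0.1407] shift units [-3.154 -0.587  1.709]
tool axes x,y,z
 [[-9.873e-01 -1.586e-01 -2.000e-04]
 [-1.586e-01  9.873e-01 -2.000e-04]
 [ 3.000e-04 -2.000e-04 -1.000e+00]]
turn units [-0.002  0.002 -0.029]
```

move_arm(
  plan=[
    [0, 0, 0, -0.5, -0.1, 0, 25],
    [0, 0, 0, -0.7, -0.12, 0, 25],
    [0, 0, 0, -0.7, -0.12, 0.2, 25],
    [0, 0, 0, -0.7, -0.12, 0.5, 25],
    [0, 0, 0, -0.56, -0.11, 0.5, 25],
    [0, 0, 0, 0, 0, 0.5, 25],
    [0, 0, 0, 0, 0, 0, 25],
    [0, 0, 0, 0, 0, 0, 25],
    [0, 0, 0, 0, 0, 0, 25],
    [0, 0, 0, 0, 0, 0, 25],
  ],
)

```text
t: 11.25
tool_pos: [0.466, 0.0582, 0.0993]
orientation: [-0.244, 3.13, 0.0]
force: [0.5, -0.3, -2.0]
opening: 0.0302
gripper_force: 27.0
```

Run:
```python
from h import *
goto([.466,.0573,.098],99.3); s=read_state(); print(s["t"],s["force"])
import pickle
out=[]
for n,(u,v) in dict(scene=(300,210),top=(309,212)).items():
    c=read_camera(n); pickle.dump(c,open(n+"2.pkl","wb"))
    f=c["frame"][v-40:v+40,u-55:u+55]; out.append(cv2.resize(f,(770,280*2//2),interpolation=cv2.INTER_CUBIC))
cv2.imwrite("pics/c2.png",np.vstack(out)[...,::-1])
```

```text
pos [0.466  0.0582 0.0993] shift units [ 0.007 -0.034  0.053]
tool axes x,y,z
 [[-9.879e-01 -1.550e-01 -2.100e-03]
 [-1.550e-01  9.879e-01 -1.000e-04]
 [ 2.000e-03  2.000e-04 -1.000e+00]]
turn units [-0.001  0.02  -0.064]
11.25 [ 0.54716974 -0.33263165 -2.02616701]
```

View pics/c2.png

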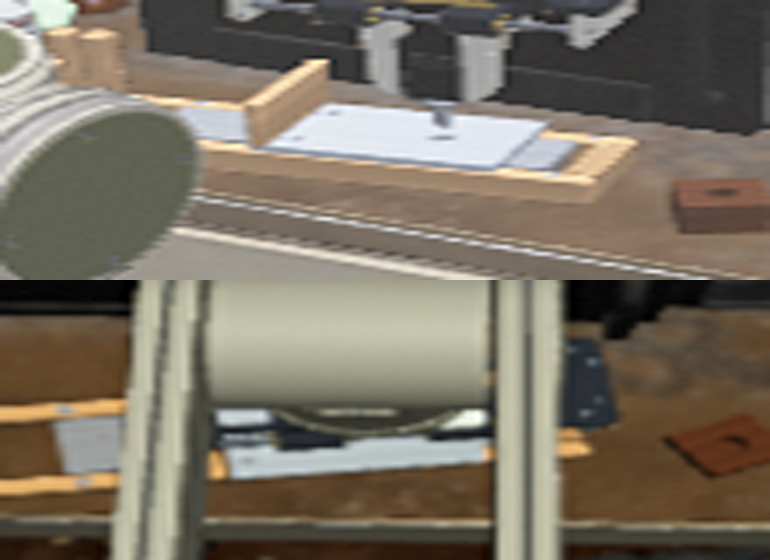

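The scene crop shows the pin's tip at (443,122), straight above the stop's hole at (443,137). I'll lower it gently.

move_arm(
  plan=[
    [0, 0.02, -0.06, 0, -0.03, 0.1, 25],
    [0, 0, 0, 0, 0, 0.1, 25],
    [0, 0, 0, 0, 0, 0.1, 25],
    [0, 0, 0, 0, 0, 0.06, 25],
    [0, 0, 0, 0, 0, 0.05, 25],
    [0, 0, 0, 0, 0, 0.04, 25],
    [0, 0, 0, 0, 0, 0, 25],
    [0, 0, 0, 0, 0, 0, 25],
    [0, 0, 0, 0, 0, 0, 25],
    [0, 0, 0, 0, 0, 0, 25],
  ],
)

```text
t: 12.35
tool_pos: [0.466, 0.0575, 0.0873]
orientation: [0.254, -3.13, -0.0]
force: [0.0, 1.0, -2.4]
opening: 0.0302
gripper_force: 27.0
```

move_arm(
  plan=[
    [0, 0, 0, 0, 0, 0.03, 25],
    [0, 0, 0, 0, 0, 0.03, 25],
    [0, 0, 0, 0, 0, 0.03, 25],
    [0, 0, 0, 0, 0, 0.03, 25],
    [0, 0, 0, 0, 0, 0.02, 25],
    [0, 0, 0, 0, 0, 0, 25],
    [0, 0, 0, 0, 0, 0, 25],
    [0, 0, 0, 0, 0, 0, 25],
    [0, 0, 0, 0, 0, 0, 25],
    [0, 0, 0, 0, 0, 0, 25],
  ],
)

```text
t: 13.35
tool_pos: [0.4659, 0.0574, 0.0837]
orientation: [0.254, -3.13, -0.0]
force: [-0.4, 0.3, -2.3]
opening: 0.0304
gripper_force: 27.0
```

move_arm(
  plan=[
    [0, 0, 0, 0, 0, 0.03, 25],
    [0, 0, 0, 0, 0, 0.03, 25],
    [0, 0, 0, 0, 0, 0.03, 25],
    [0, 0, 0, 0, 0, 0.03, 25],
    [0, 0, 0, 0, 0, 0, 25],
    [0, 0, 0, 0, 0, 0, 25],
    [0, 0, 0, 0, 0, 0, 25],
    [0, 0, 0, 0, 0, 0, 25],
    [0, 0, 0, 0, 0, 0, 25],
    [0, 0, 0, 0, 0, 0, 25],
  ],
)

```text
t: 14.35
tool_pos: [0.4659, 0.0575, 0.0807]
orientation: [0.254, -3.13, -0.0]
force: [-0.5, -0.5, -1.5]
opening: 0.03
gripper_force: 27.0
```

move_arm(
  plan=[
    [0, 0, 0, 0, 0, 0.02, 25],
    [0, 0, 0, 0, 0, 0.02, 25],
    [0, 0, 0, 0, 0, 0.02, 25],
    [0, 0, 0, 0, 0, 0, 25],
    [0, 0, 0, 0, 0, 0, 25],
    [0, 0, 0, 0, 0, 0, 25],
    [0, 0, 0, 0, 0, 0, 25],
    [0, 0, 0, 0, 0, 0, 25],
    [0, 0, 0, 0, 0, 0, 25],
    [0, 0, 0, 0, 0, 0, 25],
  ],
)

```text
t: 15.35
tool_pos: [0.4659, 0.0575, 0.0793]
orientation: [0.254, -3.13, -0.0]
force: [-0.4, -0.1, 0.9]
opening: 0.0304
gripper_force: 27.0
```

Contact with the catch plate came at TCP z of about 0.0795, as predicted. I'll preload lightly and slide to just short of the search window.

move_arm(
  plan=[
    [0, 0, 0, 0, 0, 0.02, 25],
    [0, 0, 0, 0, 0.08, 0, 25],
    [0, 0, 0, 0, 0.16, 0, 25],
    [0, 0, 0, 0, 0.16, 0, 25],
    [0, 0, 0, 0, 0.16, 0, 25],
    [0, 0, 0, 0, 0.16, 0, 25],
    [0, 0, 0, 0, 0.16, 0, 25],
    [0, 0, 0, 0, 0.16, 0, 25],
    [0, 0, 0, 0, 0, 0, 25],
    [0, 0, 0, 0, 0, 0, 25],
  ],
)

```text
t: 16.35
tool_pos: [0.462, 0.0832, 0.0791]
orientation: [0.254, -3.13, -0.0]
force: [-2.6, -1.2, 4.8]
opening: 0.0298
gripper_force: 27.0
```

Run:
```python
from h import *
goto([.466,.0573,.079],99.3); s=read_state(); print(s["t"],s["force"],s["wrist_torque"])
```

```text
pos [0.462  0.0832 0.0791] shift units [ 0.008 -1.048  0.003]
tool axes x,y,z
 [[-9.869e-01 -1.613e-01  9.000e-04]
 [-1.613e-01  9.869e-01  1.000e-04]
 [-9.000e-04 -0.000e+00 -1.000e+00]]
turn units [ 0.001 -0.008 -0.003]
16.35 [-2.5711753  -1.20193409  4.84252488] [-0.23262178  0.13808507  0.00030659]
```

move_arm(
  plan=[
    [0, 0, 0, 0, 0.03, 0, 25],
    [0, 0, 0, 0, 0.03, 0, 25],
    [0, 0, 0, 0, 0.03, 0, 25],
    [0, 0, 0, 0, 0.03, 0, 25],
    [0, 0, 0, 0, 0, 0, 25],
    [0, 0, 0, 0, 0, 0, 25],
    [0, 0, 0, 0, 0, 0, 25],
    [0, 0, 0, 0, 0, 0, 25],
    [0, 0, 0, 0, 0, 0, 25],
    [0, 0, 0, 0, 0, 0, 25],
  ],
)

```text
t: 17.35
tool_pos: [0.4616, 0.0853, 0.0791]
orientation: [0.253, -3.131, 0.002]
force: [-1.0, -4.6, 5.1]
opening: 0.0306
gripper_force: 27.0
```

move_arm(
  plan=[
    [0, 0, 0, 0, 0.03, 0, 25],
    [0, 0, 0, 0, 0.03, 0, 25],
    [0, 0, 0, 0, 0.03, 0, 25],
    [0, 0, 0, 0, 0.03, 0, 25],
    [0, 0, 0, 0, 0, 0, 25],
    [0, 0, 0, 0, 0, 0, 25],
    [0, 0, 0, 0, 0, 0, 25],
    [0, 0, 0, 0, 0, 0, 25],
    [0, 0, 0, 0, 0, 0, 25],
    [0, 0, 0, 0, 0, 0, 25],
  ],
)

```text
t: 18.35
tool_pos: [0.4611, 0.0883, 0.0791]
orientation: [0.253, -3.131, 0.002]
force: [-0.4, -4.6, 4.8]
opening: 0.0303
gripper_force: 27.0
```

move_arm(
  plan=[
    [0, 0, 0, 0, 0.03, 0, 25],
    [0, 0, 0, 0, 0.03, 0, 25],
    [0, 0, 0, 0, 0.03, 0, 25],
    [0, 0, 0, 0, 0.03, 0, 25],
    [0, 0, 0, 0, 0, 0, 25],
    [0, 0, 0, 0, 0, 0, 25],
    [0, 0, 0, 0, 0, 0, 25],
    [0, 0, 0, 0, 0, 0, 25],
    [0, 0, 0, 0, 0, 0, 25],
    [0, 0, 0, 0, 0, 0, 25],
  ],
)

```text
t: 19.35
tool_pos: [0.4606, 0.0912, 0.0791]
orientation: [0.253, -3.131, 0.002]
force: [-2.5, -5.2, 5.4]
opening: 0.0302
gripper_force: 27.0
```

move_arm(
  plan=[
    [0, 0, 0, 0, 0.03, 0, 25],
    [0, 0, 0, 0, 0.03, 0, 25],
    [0, 0, 0, 0, 0.03, 0, 25],
    [0, 0, 0, 0, 0.03, 0, 25],
    [0, 0, 0, 0, 0, 0, 25],
    [0, 0, 0, 0, 0, 0, 25],
    [0, 0, 0, 0, 0, 0, 25],
    [0, 0, 0, 0, 0, 0, 25],
    [0, 0, 0, 0, 0, 0, 25],
    [0, 0, 0, 0, 0, 0, 25],
  ],
)

```text
t: 20.35
tool_pos: [0.4601, 0.0942, 0.079]
orientation: [0.254, -3.13, 0.002]
force: [-0.1, -5.7, 4.5]
opening: 0.0304
gripper_force: 27.0
```

move_arm(
  plan=[
    [0, 0, 0, 0, 0.03, 0, 25],
    [0, 0, 0, 0, 0.03, 0, 25],
    [0, 0, 0, 0, 0.03, 0, 25],
    [0, 0, 0, 0, 0.03, 0, 25],
    [0, 0, 0, 0, 0, 0, 25],
    [0, 0, 0, 0, 0, 0, 25],
    [0, 0, 0, 0, 0, 0, 25],
    [0, 0, 0, 0, 0, 0, 25],
    [0, 0, 0, 0, 0, 0, 25],
    [0, 0, 0, 0, 0, 0, 25],
  ],
)

```text
t: 21.35
tool_pos: [0.4589, 0.098, 0.0784]
orientation: [0.254, -3.129, -0.0]
force: [-1.1, -2.1, -2.8]
opening: 0.0304
gripper_force: 27.0
```

Fz fell from +5 to the free-hanging -2.8 N, so the hole is found. I'll centre on it and ease down.

move_arm(
  plan=[
    [0, 0, 0, 0, 0.03, 0, 25],
    [0, 0, 0, 0, 0.03, 0, 25],
    [0, 0, 0, 0, 0.02, 0, 25],
    [0, 0, 0, 0, 0, 0.02, 25],
    [0, 0, 0, 0, 0, 0.03, 25],
    [0, 0, 0, 0, 0, 0.03, 25],
    [0, 0, 0, 0, 0, 0, 25],
    [0, 0, 0, 0, 0, 0, 25],
    [0, 0, 0, 0, 0, 0, 25],
    [0, 0, 0, 0, 0, 0, 25],
  ],
)

```text
t: 22.35
tool_pos: [0.459, 0.0999, 0.0767]
orientation: [0.254, -3.13, -0.0]
force: [-0.1, -1.7, -1.3]
opening: 0.0305
gripper_force: 27.0
```

Run:
```python
from h import *
goto([.466,.0573,.079],99.3); s=read_state(); print(s["t"],s["force"],s["wrist_torque"])
```

```text
pos [0.459  0.0999 0.0767] shift units [-0.003 -1.727 -0.092]
tool axes x,y,z
 [[-9.869e-01 -1.611e-01  1.400e-03]
 [-1.611e-01  9.869e-01  2.000e-04]
 [-1.400e-03 -1.000e-04 -1.000e+00]]
turn units [ 0.001 -0.014 -0.005]
22.35 [-0.13966672 -1.66176419 -1.26170323] [-0.38665249  0.07950374 -0.06695482]
```

move_arm(
  plan=[
    [0, -0.01, 0, 0, 0, 0.02, 25],
    [0, 0, 0, 0, 0, 0.02, 25],
    [0, 0, 0, 0, 0, 0.02, 25],
    [0, 0, 0, 0, 0, 0.02, 25],
    [0, 0, 0, 0, 0, 0.02, 25],
    [0, 0, 0, 0, 0, 0, 25],
    [0, 0, 0, 0, 0, 0, 25],
    [0, 0, 0, 0, 0, 0, 25],
    [0, 0, 0, 0, 0, 0, 25],
    [0, 0, 0, 0, 0, 0, 25],
  ],
)

```text
t: 23.35
tool_pos: [0.4589, 0.1, 0.0742]
orientation: [0.254, -3.131, -0.0]
force: [-1.4, -1.6, -0.7]
opening: 0.0305
gripper_force: 27.0
```

move_arm(
  plan=[
    [0, 0, 0, 0, 0, 0.03, 25],
    [0, 0, 0, 0, 0, 0.03, 25],
    [0, 0, 0, 0, 0, 0.03, 25],
    [0, 0, 0, 0, 0, 0.03, 25],
    [0, 0, 0, 0, 0, 0.03, 25],
    [0, 0, 0, 0, 0, 0.03, 25],
    [0, 0, 0, 0, 0, 0, 25],
    [0, 0, 0, 0, 0, 0, 25],
    [0, 0, 0, 0, 0, 0, 25],
    [0, 0, 0, 0, 0, 0, 25],
  ],
)

```text
t: 24.35
tool_pos: [0.4588, 0.1002, 0.0695]
orientation: [0.254, -3.131, -0.001]
force: [-3.4, 4.4, -0.4]
opening: 0.0304
gripper_force: 27.0
```

move_arm(
  plan=[
    [0, 0, 0, 0.01, 0.015, 0.02, 25],
    [0, 0, 0, 0, 0, 0.03, 25],
    [0, 0, 0, 0, 0, 0.04, 25],
    [0, 0, 0, 0, 0, 0.04, 25],
    [0, 0, 0, 0, 0, 0.04, 25],
    [0, 0, 0, 0, 0, 0.04, 25],
    [0, 0, 0, 0, 0, 0.04, 25],
    [0, 0, 0, 0, 0, 0, 25],
    [0, 0, 0, 0, 0, 0, 25],
    [0, 0, 0, 0, 0, 0, 25],
  ],
)

```text
t: 25.35
tool_pos: [0.4586, 0.1002, 0.0633]
orientation: [0.254, -3.131, -0.0]
force: [-1.1, 3.4, -1.1]
opening: 0.0301
gripper_force: 27.0
```

move_arm(
  plan=[
    [0, 0, 0, 0.01, 0.015, 0.03, 25],
    [0, 0, 0, 0, 0, 0.04, 25],
    [0, 0, 0, 0, 0, 0.04, 25],
    [0, 0, 0, 0, 0, 0.04, 25],
    [0, 0, 0, 0, 0, 0.04, 25],
    [0, 0, 0, 0, 0, 0.04, 25],
    [0, 0, 0, 0, 0, 0.02, 25],
    [0, 0, 0, 0, 0, 0, 25],
    [0, 0, 0, 0, 0, 0, 25],
    [0, 0, 0, 0, 0, 0, 25],
  ],
)

```text
t: 26.35
tool_pos: [0.4584, 0.1004, 0.0571]
orientation: [0.254, -3.131, 0.0]
force: [0.8, -2.1, -3.2]
opening: 0.0306
gripper_force: 27.0
```

Next I'll feel for the collar seat.

move_arm(
  plan=[
    [0, 0, 0, 0, 0, 0.02, 25],
    [0, 0, 0, 0, 0, 0.02, 25],
    [0, 0, 0, 0, 0, 0.01, 25],
    [0, 0, 0, 0, 0, 0, 25],
    [0, 0, 0, 0, 0, 0, 25],
    [0, 0, 0, 0, 0, 0, 25],
    [0, 0, 0, 0, 0, 0, 25],
    [0, 0, 0, 0, 0, 0, 25],
    [0, 0, 0, 0, 0, 0, 25],
    [0, 0, 0, 0, 0, 0, 25],
  ],
)

```text
t: 27.35
tool_pos: [0.4584, 0.1005, 0.0563]
orientation: [0.254, -3.131, -0.0]
force: [-2.4, -2.6, 5.0]
opening: 0.0302
gripper_force: 27.0
```

Collar contact came at exactly the predicted height (0.0563). A touch more press, then release.

move_arm(
  plan=[
    [0, 0, 0, 0, 0, 0.01, 25],
    [0, 0, 0, 0, 0, 0, 25],
    [0, 0, 0, 0, 0, 0, 25],
    [0, 0, 0, 0, 0, 0, 33],
    [0, 0, 0, 0, 0, 0, 40],
    [0, 0, 0, 0, 0, 0, 50],
    [0, 0, 0, 0, 0, 0, 60],
    [0, 0, 0, 0, 0, 0, 66],
    [0, 0, 0, 0, 0, 0, 66],
    [0, 0, 0, 0, 0, 0, 66],
  ],
)

```text
t: 28.35
tool_pos: [0.4583, 0.1005, 0.0556]
orientation: [0.254, -3.131, -0.0]
force: [0.1, -0.5, -0.4]
opening: 0.0657
gripper_force: 0.0
```

move_arm(
  plan=[
    [0, 0, 0, 0, 0, 0, 66],
    [0, 0, 0, 0, 0, -0.2, 66],
    [0, 0, 0, 0, 0, -0.5, 66],
    [0, 0, 0, 0, 0, -0.8, 66],
    [0, 0, 0, 0, 0, -1, 66],
    [0, 0, 0, 0, 0, -1, 66],
    [0, 0, 0, 0, 0, -1, 66],
    [0, 0, 0, 0, 0, -0.5, 66],
    [0, 0, 0, 0, 0, 0, 66],
    [0, 0, 0, 0, 0, 0, 66],
  ],
)

```text
t: 29.35
tool_pos: [0.4582, 0.1005, 0.1803]
orientation: [0.254, -3.131, -0.0]
force: [-0.6, 0.9, -0.7]
opening: 0.066
gripper_force: 0.0
```

move_arm(
  plan=[
    [0, 0, 0, 0.5, 0, -0.5, 66],
    [0, 0, 0, 0.8, 0, -0.5, 66],
    [0, 0, 0, 0.8, 0, 0, 66],
    [0, 0, 0, 0.8, 0, 0, 66],
    [0, 0, 0, 0, 0, 0, 66],
    [0, 0, 0, 0, 0, 0, 66],
    [0, 0, 0, 0, 0, 0, 66],
    [0, 0, 0, 0, 0, 0, 66],
    [0, 0, 0, 0, 0, 0, 66],
    [0, 0, 0, 0, 0, 0, 66],
  ],
)

```text
t: 30.35
tool_pos: [0.387, 0.0889, 0.2056]
orientation: [0.254, -3.13, -0.0]
force: [-0.6, 0.6, -0.9]
opening: 0.0661
gripper_force: 0.0
```

Run:
```python
from h import *
s=read_state(); print(s["t"],s["force"],s["tool_pos"])
c=read_camera("scene"); P=pts(c); X,Y,Z=[P[...,i] for i in range(3)]
m=(Z>.065)&(Z<.085)&(X>.43)&(X<.49)&(Y>.07)&(Y<.125); print("pin",rect(P,m),m.sum(),np.nanpercentile(Z[m],95))
cv2.imwrite("pics/c3.png",cv2.resize(c["frame"][160:260,230:360],(780,600),interpolation=cv2.INTER_CUBIC)[...,::-1])
```

```text
30.35 [-0.63062676  0.56358724 -0.91325397] [0.38698443 0.08887311 0.20556932]
pin ((0.45846614241600037, 0.10145359486341476), (0.029797233641147614, 0.037573203444480896), 12.724839210510254) 70 0.08406481638274935
```

View pics/c3.png

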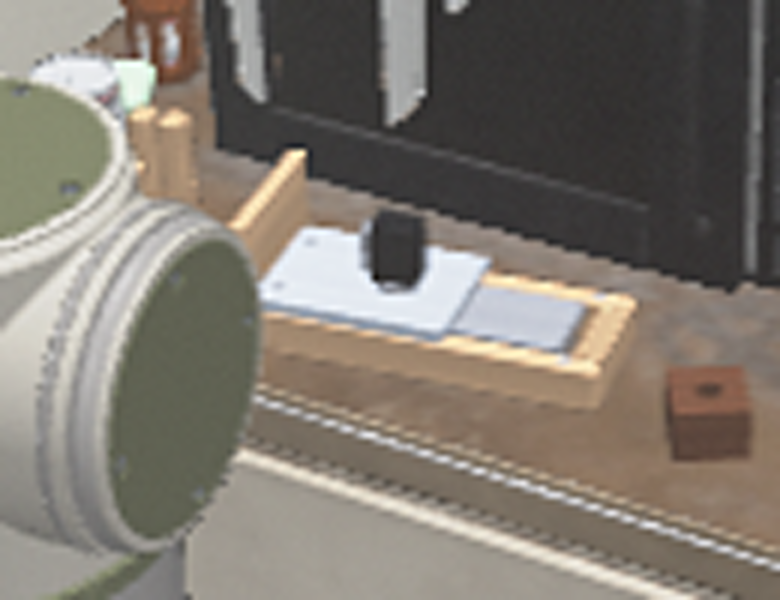

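The crop shows the pin upright, with its collar on the stop at (398,285) and the button out on the fence side at (372,245). I'll do one height check against the plate, then hand in.

Run:
```python
from h import *
c=read_camera("scene"); P=pts(c); X,Y,Z=[P[...,i] for i in range(3)]
m=(X>.435)&(X<.485)&(Y>.08)&(Y<.125)&(Z>.06)
print(np.sort(Z[m])[::-1][:40:3].round(4))
k=(X>.435)&(X<.485)&(Y>.06)&(Y<.075)&(Z>.02)&(Z<.05); print("plate",np.median(Z[k]))
```

```text
[0.0854 0.0842 0.0827 0.0824 0.0822 0.0814 0.081  0.0807 0.0799 0.0796
 0.0793 0.078  0.0772 0.0762]
plate 0.0395944403888369
```

```bash
python3 -c "from plant import close_job; print(close_job())"
```

```text
the job is handed in; nothing more can be done
None
```

I handed the job in at about 30 s of the 64 s limit: the pin is fully home through the stop and catch plate, its button has sprung out, the highest force I read on the tool was about 6 N, and I touched none of the other things.

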